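# Shut and lock an analyser's reagent hatch

## Task

The grey reagent hatch on top of the white analyser has been left ajar: push it down with a fingertip until it is fully shut. Then set a fingertip in the slot of its blue quarter-turn fastener and turn it clockwise as far as it goes, so that the yellow mark points at the green dot and the hatch is locked. Do not lift the hatch any further open, do not turn the fastener before the hatch is shut, and leave everything else where it stands.

Things in the scene. Friction and masses are not known exactly. Their poses are not given: they have to be found in the camera images.
- analyser: white bench analyser, 340 x 340 mm, 170 mm tall, fixed. Origin: centre of its underside; x from its front (towards the robot) to its rear, y to its left, z up. Its top has an opening shut by the grey hatch, whose centreline lies at y = -45 mm and whose hinge line runs along y at x = +80 mm, z = 170 mm. A low display, 25 mm tall, stands on top behind the hinge.
- hatch (a joint): angle of the grey hatch, rad: 0 = shut, where it stops dead (top face flush with the analyser's top); grows as it opens upward. Panel 12 mm thick, 220 mm wide, reaching 210 mm forward from the hinge, so its front edge is the high one while ajar. Starts 0.2 to 0.45 open and stays wherever it is left; 2 to 4 N on the push pad moves it.
- hatch_push (a point): centre of the black rubber push pad (50 x 30 mm) on the hatch's top face, near its front edge, left of the fastener: 185 mm from the hinge line, 78 mm left of the hatch's centreline. Moves with the hatch; axes as the analyser's when shut.
- cam (a joint): angle of the quarter-turn fastener, rad: 0 = unlocked (yellow mark towards the red dot, on the right), pi/2 = locked (mark towards the green dot at the front edge), where it stops dead. Grows clockwise seen from above. Starts at 0 to 0.3 and stays where it is left (friction 0.1 N m). When locked, a steel tongue below catches under the housing's front lip.
- cam_slot (a point): on the fastener's turning axis, on its slot's black floor: 145 mm from the hinge line, on the hatch's centreline, 4 mm above its top face. The dial is 90 mm across; the slot runs right across it, open at both ends, 38 mm wide and 14 mm deep between two blue ribs. Turns with the fastener: slot along this point's y, yellow mark on its -y side, z up along the axis.
- cam_mark (a point): middle of the yellow mark on the slot's floor, 30 mm from the turning axis; turns with the fastener. A shut pair of fingers fits in the slot here; moving it round the axis pushes the slot's wall.
- pot: specimen pot with a red lid, 48 mm across and 45 mm tall, standing on the analyser's top to the left of the hatch. Origin: centre of its underside. A bystander, to be left alone.
- tube_rack: blue rack of capped tubes, 80 x 200 mm, 101 mm tall, on the bench. Origin: centre of its underside. A bystander, to be left alone.
- reagent: amber reagent bottle, 66 mm across, 150 mm tall, on the bench. Origin: centre of its underside. A bystander, to be left alone.
- swab_jar: glass jar with a steel lid, 84 mm across, 110 mm tall, on the bench. Origin: centre of its underside. A bystander, to be left alone.
- slide_box: flat yellow slide box, 90 x 180 mm, 30 mm tall, on the bench. Origin: centre of its underside. A bystander, to be left alone.
- screwdriver: screwdriver lying on the bench (not needed for this job). A bystander, to be left alone.

How it is judged (in metres and radians):
On the way, in this order (a step that is already met when the one before it is completed fails the run):
1. the hatch is pushed fully shut (within 0.03 rad) while the fastener is still unlocked (below 0.6 rad) (value of joint hatch below 0.03 rad and value of joint cam below 0.6 rad), for 0.2 s.
2. the fastener is turned clockwise to the lock (beyond 1.4 rad) with the hatch shut (value of joint cam above 1.4 rad and value of joint hatch below 0.03 rad), for 0.2 s.
At the end, for the whole second after the job is handed in: The hatch is shut (within 0.03 rad), the fastener stands locked (beyond 1.4 of its 1.57 rad) and at rest, and every bystander is within 30 mm of where it stood (all of step 2 and velocity of joint cam below 0.05 rad/s and distance of each of pot, tube_rack, reagent, swab_jar, slide_box, screwdriver from where it was at the start of the episode below 0.03 m); the robot touches nothing.
It fails at once if the hatch is lifted further open (beyond 0.55 rad) (value of joint hatch above 0.55 rad).
It fails at once if the fastener is turned (beyond 0.6 rad) while the hatch is still ajar (over 0.06 rad) (value of joint cam above 0.6 rad and value of joint hatch above 0.06 rad).
It fails at once if a bystander is moved more than 30 mm, or tipped (distance of any of pot, tube_rack, reagent, swab_jar, slide_box, screwdriver from where it was at the start of the episode above 0.03 m or angle between any of pot, tube_rack, reagent, swab_jar, slide_box's own z axis and vertical above 0.5 rad).
It also fails if it takes over 48 s, if anything falls off the work surface, if the arm or the gripper's body presses on something with over 40 N, if the wrist force passes 120 N, or if a joint passes its speed limit or range.

## Robot

A 6-joint arm with a two-finger parallel gripper is mounted at the origin on the work surface. World frame = base frame: x ahead of the robot, y to its left, z up, the work surface at z = 0. Lengths are in mm, angles in degrees, forces in N, time in s.
With the tool pointing down it reaches from about 350 to 850 mm from the base axis. Payload 8.1 kg.
Tool frame: the origin (TCP) lies midway between the tips of the shut fingers; the grasp point (between the pads) lies grip_depth behind it (grip_depth is the distance from the TCP to the grasp point, in mm); z points along the fingers, y is the line along which they close (so a half turn about z gives the same grasp; the last joint's range is limited). The gripper opens to 85 mm and grips with 20 to 120 N. Pads are 22 mm wide; open, the fingers measure 114 mm over their backs; the gripper's body (76 mm by 85 mm) begins 54 mm behind the grasp point. The pads swing forward as they close: fully open they stand 13 mm farther back than shut.
Start: joints at [-74.278, 7.471, 85.268, -0, 87.261, -4.893], TCP at [211.272, -561.578, 231.292] pointing down, gripper open.
Joint ranges: [-169.43, 169.43], [-51.17, 129.36], [1.28, 143.12], [-76.62, 256.62], [0, 156.53], [-152.29, 152.29]. Speed limits (degrees/s): [136.94, 136.94, 159.86, 180, 180, 180].

## Interface

Orientations are given as [roll, pitch, yaw] about the fixed x, y, z axes, in that order (R = Rz(yaw) Ry(pitch) Rx(roll)).
In Python, from bench import sense, snapshot, hand_in, grip_depth gives the robot as it stands. The module is installed in compiled form; this text tells all that it offers.
- The arm moves only by the tool apply_moves, never from a script. Its argument "series" is text: rows parted by semicolons, each of 5 numbers parted by spaces: the shift along the tool's x, y, z each as a share of 0.3 m, from -1 to 1, then the turn about the tool's z as a share of 2 rad, from -1 to 1, then the gripper's target within -1 to 1 (shut at 1, half-way at 0, fully open at -1). In form: tx ty tz twist gripper; .... A call has 1 to 5 rows; each row shifts and turns the commanded pose from where the row before left it, along the tool's axes as they then stand; what a row does not reach is not made up. A row lasts 1/12 s, in which the tool goes at most 41.7 mm and 7.16 degrees, less where a joint would pass 70% of its speed; a pose out of reach is approached as far as the arm can. A call with a number of a shift or a turn outside -1 to 1 is refused whole. A call with a gripper value outside its range is refused whole. The fingers move at their own pace and stop on an object; "squeeze" is the grip in N (left out, the last holds). Time passes only in rows, so rows that do not move let the fingers close. It gives the time, the measured TCP pose, the force, the opening and the grip force at its end, in the units of the state.
- sense(): the state, without advancing time (a new reading comes with each control period).
- snapshot(name): name is "scene" or "top" or "wrist"; returns a dict with "frame" (480x640x3 uint8, blue, green, red), "depth" (480x640 float32, mm along the optical axis (not along the pixel's ray), 0 where there is no reading), "intrinsics" (3x3 intrinsics, pixels), "dist" ([k1, k2, p1, p2, k3] as OpenCV has them; the pictures are not rectified), "extrinsics" (4x4, takes a point from camera to world coordinates); the wrist camera has in their place "tool_from_camera" (4x4, takes a point from camera to tool coordinates, whose origin is the TCP and whose axes are the flange's). Camera axes: x right, y down, z forward; pixel columns grow to the right and rows downward; lengths in mm; the calibration is good to about 2 mm. A picture is of the moment at which its call begins: read the wrist's pose just before it.
- hand_in(): hands the job in; it is judged then, once.
The state is a dict: "time": time; "joint_pos": joint angles; "qd": joint speeds; "joint_efforts": joint torques, N m; "tool_pos": TCP position; "tcp_rot": TCP orientation; "ft_force": force on the tool from outside, world axes, zero at the start; "wrist_torque": the same for the moment, N m; "finger_gap": finger opening in mm; "grip_force": force on a finger pad.
Only numpy, scipy, OpenCV 4.12 (cv2) and the standard library are available. Lean on these libraries where they do the work, as an engineer would, in place of code of your own. Each camera call takes 0.05 s, during which the arm holds its last target. There are 200 camera calls.

## Working session

There is one attempt and no reset: what is moved stays moved. The work goes in short steps, Python scripts to look and compute and a tool call to move; the robot and the scene stay as the last step left them, time stands still between calls to the robot, and variables do not carry over. Pictures are saved under pics/ and viewed, at most 10 in all, crops included, and the job is handed in when it is done.

Besides the shell and the picture viewer there is one more tool, called after "Request:" as a command line: name --argument value ..., lists and objects as JSON in quotes. apply_moves: Moves the arm, as the interface text tells. Its arguments: {"type":"object","properties":{"series":{"type":"string"},"squeeze":{"type":"number"}},"required":["series"]}

```bash
mkdir -p pics
cat > h.py <<'E'
import numpy as np, cv2
from bench import sense, snapshot, hand_in, grip_depth
from scipy.spatial.transform import Rotation as R
def take(name,fn=None):
    s=sense(); d=snapshot(name); d['s']=s
    if 'extrinsics' not in d:
        T=np.eye(4); T[:3,:3]=R.from_euler('xyz',s['tcp_rot'],degrees=True).as_matrix(); T[:3,3]=s['tool_pos']
        d['extrinsics']=T@d['tool_from_camera']
    if fn: cv2.imwrite('pics/'+fn,d['frame'])
    np.savez('last_'+name,**{k:np.array(d[k]) for k in('frame','depth','intrinsics','dist','extrinsics')})
    return d
def pt(d,u,v,w=1):
    z=d['depth'][v-w:v+w+1,u-w:u+w+1]; z=np.median(z[z>0])
    n=cv2.undistortPoints(np.array([[[u,v]]],float),d['intrinsics'],d['dist'])[0,0]
    return (d['extrinsics']@np.array([n[0]*z,n[1]*z,z,1]))[:3]
E
python3 - <<'E'
from h import *
print(grip_depth,sense())
a=take('scene','s0.png');b=take('top','t0.png')
E
```

```text
18.700000000000003 {'time': 0.0, 'joint_pos': array([-7.42785532e+01,  7.51746524e+00,  8.53277423e+01, -4.71641750e-04,
        8.72632387e+01, -4.89134356e+00]), 'qd': array([-0.03604544, -0.13212519, -0.07140799,  0.02125528,  0.01216663,
       -0.00539752]), 'joint_efforts': array([ 1.26480179e-03, -5.69397640e+01, -5.00547016e+01,  5.16576256e-05,
        1.47104042e-02, -2.54953886e-05]), 'tool_pos': array([ 211.11534605, -561.04283065,  230.23460733]), 'tcp_rot': array([-1.79891908e+02, -8.77747262e-03,  2.06128050e+01]), 'ft_force': array([ 0.49468086,  0.67674611, -0.42136924]), 'wrist_torque': array([ 0.01720482,  0.03672644, -0.00264444]), 'grip_force': 0.0, 'finger_gap': 85.26943815270585}
```

View pics/s0.png

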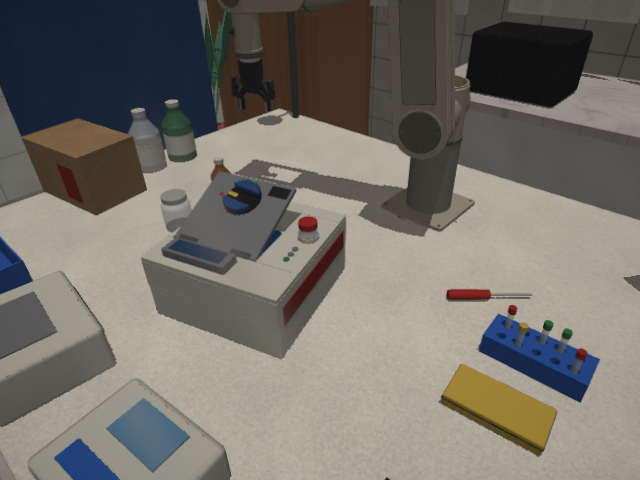

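View pics/t0.png

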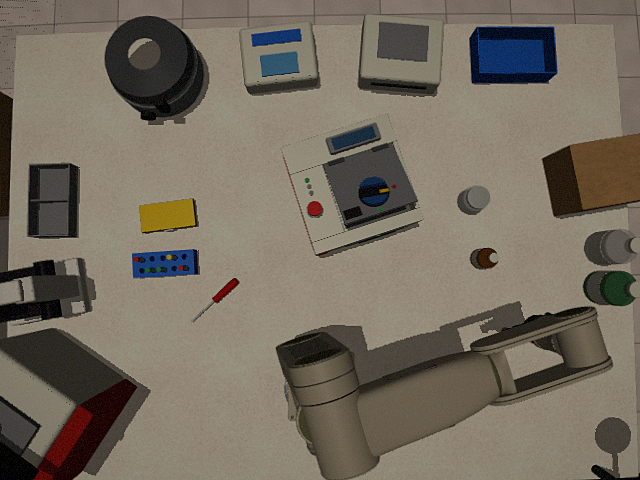

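The scene view shows the hatch ajar, with the pot on the left of the analyser. In the top view the analyser spans about (282,148)–(423,222), the fastener is near (374,191), the push pad near (352,212) and the pot at (315,209). I'll enlarge this area.

Run:
```python
from h import *
d=np.load('last_top.npz')
cv2.imwrite('pics/t0c.png',cv2.resize(d['frame'][105:265,270:435],None,fx=3.6,fy=3.6,interpolation=cv2.INTER_CUBIC))
for n,u,v in [('pad',351,212),('hub',367,190),('mark',383,190),('pot',315,209),('topL',300,180),('FL',322,250),('FR',419,220),('RL',286,150),('RR',388,120),('hatFL',341,223),('hatFR',413,203),('bench',440,240)]:
    print(n,pt(d,u,v).round(0))
```

```text
pad [540. -95. 241.]
hub [ 605. -144.  222.]
mark [ 603. -189.  232.]
pot [553.   8. 214.]
topL [647.  51. 170.]
FL [436. -11. 169.]
FR [ 520. -304.  162.]
RL [739.  92. 170.]
RR [ 825. -219.  172.]
hatFL [515. -69. 171.]
hatFR [ 572. -287.  164.]
bench [ 467. -403.    0.]
```

View pics/t0c.png

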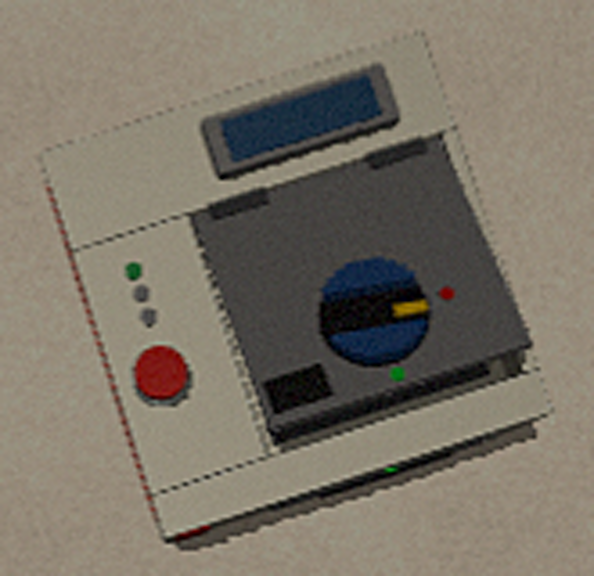

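```bash
cat >> h.py <<'E'
def ray(d,u,v,z):
    n=cv2.undistortPoints(np.array([[[u,v]]],float),d['intrinsics'],d['dist'])[0,0]
    E=d['extrinsics']; r=E[:3,:3]@np.array([n[0],n[1],1]); o=E[:3,3]
    return o+r*(z-o[2])/r[2]
def crop(x,y): return 270+x/3.6,105+y/3.6
E
python3 - <<'E'
from h import *
from scipy.optimize import least_squares
d=np.load('last_top.npz')
P=np.array([ray(d,*crop(*c),170)[:2] for c in [(40,155),(425,32),(552,412),(163,540)]])
L=np.array([[170,170],[170,-170],[-170,-170],[-170,170]])
f=lambda p:(np.array([[np.cos(p[2]),-np.sin(p[2])],[np.sin(p[2]),np.cos(p[2])]])@L.T).T+p[:2]-P
r=least_squares(lambda p:f(p).ravel(),[P[:,0].mean(),P[:,1].mean(),0.2]);print(r.x,np.degrees(r.x[2]),f(r.x).round(1).tolist())
x,y,a=r.x
RZ=R.from_euler('z',a).as_matrix()
def hp(dist,lat,h,q):  # hatch-frame point
    return np.array([x,y,0])+RZ@np.array([80-dist*np.cos(q)+h*np.sin(q)*1,-45+lat,170+dist*np.sin(q)+h*np.cos(q)])
proj=lambda p:cv2.projectPoints(p[None],cv2.Rodrigues(np.linalg.inv(d['extrinsics'])[:3,:3])[0],np.linalg.inv(d['extrinsics'])[:3,3],d['intrinsics'],d['dist'])[0].ravel()
for q in np.arange(.15,.5,.05):
    print(round(q,2),(proj(hp(185,78,1,q))-crop(297,388)).round(1),(proj(hp(145,0,4,q))-crop(375,311)).round(1),hp(185,78,1,q).round(0))
print('hub shut',hp(145,0,4,0),'pad shut',hp(185,78,1,0))
# plane fit on depth
ps=np.array([pt(d,int(u),int(v)) for u,v in [crop(*c) for c in [(240,230),(260,290),(280,350),(340,225),(420,190),(460,240),(480,330),(300,250)]]])
loc=(ps-[x,y,0])@RZ; print(loc.round(0)); print(np.polyfit(80-loc[:,0],loc[:,2],1))
m=(ray(d,*crop(411,309),215)-ray(d,*crop(375,311),215))@RZ; print('mark dir',m, np.degrees(np.arctan2(-m[0],-m[1])))
E
```

```text
[ 6.33166853e+02 -1.04737291e+02  2.93138036e-01] 16.795572266240274 [[1.4, 0.7], [0.1, 1.2], [-1.6, -1.4], [0.0, -0.6]]
0.15 [0.5 5.7] [-0.4  6.2] [ 525. -103.  199.]
0.2 [0.5 4.8] [-0.3  5.4] [ 527. -102.  208.]
0.25 [0.5 3.9] [-0.2  4.5] [ 529. -102.  217.]
0.3 [0.4 2.7] [-0.2  3.4] [ 531. -101.  226.]
0.35 [0.3 1.4] [-0.2  2.3] [ 534. -100.  234.]
0.4 [ 0.1 -0.1] [-0.2  1. ] [537. -99. 243.]
0.45 [-0.1 -1.7] [-0.3 -0.3] [541. -98. 251.]
hub shut [ 583.94273591 -166.59993185  174.        ] pad shut [ 523.11035304 -103.48558169  171.        ]
[[  57.   32.  183.]
 [   1.   33.  202.]
 [ -54.   37.  226.]
 [  33.  -47.  191.]
 [  43. -119.  187.]
 [ -10. -133.  209.]
 [ -88. -120.  240.]
 [  23.   -9.  196.]]
[  0.3984001  172.41925545]
mark dir [ -7.37299413 -28.24783306   0.        ] 14.628459061854182
```

Request:
apply_moves --series "0 0 -0.06 -0.062 1;0 0 -0.06 -0.062 1;0 0 -0.06 -0.062 1;0 0 -0.06 -0.062 1;0 0 -0.06 -0.062 1"

```text
time: 0.52
tool_pos: [211.2, -561.3, 321.5]
tcp_rot: [-179.9, -0.0, 56.5]
ft_force: [-0.6, -0.7, 0.0]
finger_gap: 25.7
grip_force: 0.0
```

```bash
cat >> h.py <<'E'
A=np.array([633.2,-104.7,0]); YA=16.8
def hw(dist,lat,z):
    return A+R.from_euler('z',YA,degrees=True).as_matrix()@np.array([80-dist,-45+lat,z])
def plan(target,yaw):
    s=sense(); p=np.array(s['tool_pos']); M=R.from_euler('xyz',s['tcp_rot'],degrees=True).as_matrix()
    dy=(yaw-s['tcp_rot'][2]+180)%360-180
    print('t',round(s['time'],2),'tcp',p.round(1),s['tcp_rot'].round(1),'F',s['ft_force'].round(1),'j',s['joint_pos'].round(0))
    print('target',np.round(target,1),'shares in present tool axes',((target-p)@M/300).round(3),'twist total',round(-np.radians(dy)/2,3))
E
python3 -c "
from h import *
plan(hw(178,78,300),182)"
```

```text
t 0.52 tcp [ 211.2 -561.3  321.5] [-179.9   -0.    56.5] F [-0.6 -0.7  0. ] j [-74.   6.  77.  -0.  97. -41.]
target [ 529.8 -101.4  300. ] shares in present tool axes [1.864 0.039 0.073] twist total -1.095
```

Request:
apply_moves --series "0.13 0 0 0 1;0.13 0 0 0 1;0.13 0 0 0 1;0.13 0 0 0 1;0.13 0 0 0 1"

```text
time: 0.93
tool_pos: [320.4, -398.0, 320.8]
tcp_rot: [-180.0, -0.0, 56.1]
ft_force: [0.5, -0.3, -0.2]
finger_gap: 0.1
grip_force: 0.0
```

Request:
apply_moves --series "0.13 0 0 0 1;0.13 0 0 0 1;0.13 0 0 0 1;0.13 0 0 0 1;0.13 0 0 0 1"

```text
time: 1.35
tool_pos: [429.1, -235.9, 321.0]
tcp_rot: [-180.0, -0.0, 56.1]
ft_force: [0.5, -0.3, 0.5]
finger_gap: 0.1
grip_force: 0.0
```

Request:
apply_moves --series "0.13 0 0 0 1;0.13 0 0 0 1;0.13 0 0 0 1;0.1 0 0 0 1;0 0 0 -0.062 1"

```text
time: 1.77
tool_pos: [512.4, -110.8, 320.5]
tcp_rot: [-179.9, -0.1, 63.2]
ft_force: [1.1, -1.1, 0.0]
finger_gap: 0.0
grip_force: 0.0
```

Request:
apply_moves --series "0 0 0 -0.062 1;0 0 0 -0.062 1;0 0 0 -0.062 1;0 0 0 -0.062 1;0 0 0 -0.062 1"

```text
time: 2.18
tool_pos: [510.3, -115.5, 320.7]
tcp_rot: [-179.9, -0.0, 99.1]
ft_force: [0.1, -0.4, -0.0]
finger_gap: 0.2
grip_force: 0.0
```

Request:
apply_moves --series "0 0 0 -0.062 1;0 0 0 -0.062 1;0 0 0 -0.062 1;0 0 0 -0.062 1;0 0 0 -0.062 1"

```text
time: 2.6
tool_pos: [510.3, -115.6, 320.8]
tcp_rot: [-180.0, -0.0, 134.6]
ft_force: [0.2, 0.1, -0.3]
finger_gap: -0.2
grip_force: 0.0
```

Request:
apply_moves --series "0 0 0 -0.062 1;0 0 0 -0.062 1;0 0 0 -0.062 1;0 0 0 -0.062 1;0 0 0 -0.062 1"

```text
time: 3.02
tool_pos: [510.2, -115.6, 320.7]
tcp_rot: [180.0, -0.1, 170.2]
ft_force: [-0.8, -0.0, 1.2]
finger_gap: -0.0
grip_force: 0.0
```

```bash
python3 -c "
from h import *
plan(hw(178,78,255),182)
d=take('wrist','w0.png')"
```

```text
t 3.02 tcp [ 510.2 -115.6  320.7] [ 1.800e+02 -1.000e-01  1.702e+02] F [-0.8 -0.   1.2] j [-18.  -6.  89.   0.  96. -99.]
target [ 529.8 -101.4  255. ] shares in present tool axes [-0.057  0.058  0.219] twist total -0.103
```

View pics/w0.png

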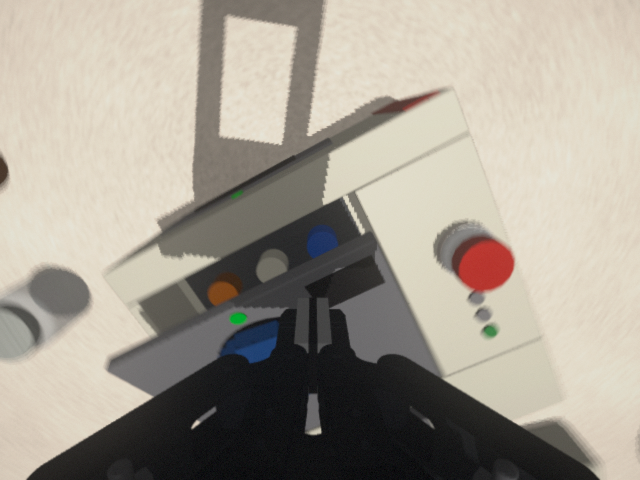

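The wrist view shows the open bay, with the pad's visible part at about (345,275), the hatch's green dot at (239,318) and the pot lid at (484,264). The fingertips stand near (312,300), short of the pad and to its right. I'll check the pad position.

```bash
python3 -c "
from h import *
d=np.load('last_wrist.npz')
for n,u,v in [('padv',345,277),('padFL corner',372,262),('pad R',315,290),('green',239,318),('pot',484,264)]:
    p=pt(d,u,v); l=R.from_euler('z',-YA,degrees=True).apply(p-A); print(n,p.round(0),l.round(0),'dist',np.hypot(80-l[0],l[2]-170).round(0),'lat',(l[1]+45).round(0))
"
```

```text
padv [530. -96. 244.] [-97.  38. 244.] dist 192.0 lat 83.0
padFL corner [522. -77. 244.] [-99.  59. 244.] dist 193.0 lat 104.0
pad R [ 536. -118.  244.] [-97.  16. 244.] dist 192.0 lat 61.0
green [ 547. -174.  246.] [-102.  -41.  246.] dist 197.0 lat 4.0
pot [551.  10. 216.] [-46. 134. 216.] dist 134.0 lat 179.0
```

Request:
apply_moves --series "-0.057 0.058 0.06 -0.05 1;0 0 0.06 -0.053 1;0 0 0.06 0 1;0 0 0 0 1"

```text
time: 3.4
tool_pos: [528.5, -100.7, 262.5]
tcp_rot: [179.9, -0.4, -178.5]
ft_force: [0.4, -0.3, -0.4]
finger_gap: -0.2
grip_force: 0.0
```

```bash
python3 -c "
from h import *
plan(hw(178,78,171),182)"
```

```text
t 3.4 tcp [ 528.5 -100.7  262.5] [ 179.9   -0.4 -178.5] F [ 0.4 -0.3 -0.4] j [ -16.   -2.   92.    0.   91. -108.]
target [ 529.8 -101.4  171. ] shares in present tool axes [-0.007 -0.003  0.305] twist total -0.004
```

Request:
apply_moves --series "0 0 0.03 0 1;0 0 0.03 0 1;0 0 0.03 0 1;0 0 0.03 0 1;0 0 0.03 0 1"

```text
time: 3.82
tool_pos: [530.6, -101.9, 222.2]
tcp_rot: [-180.0, 0.1, -178.4]
ft_force: [-1.4, -0.1, 2.4]
finger_gap: 0.3
grip_force: 1.1
```

Request:
apply_moves --series "0 0 0.025 0 1;0 0 0.025 0 1;0 0 0.025 0 1;0 0 0.02 0 1;0 0 0.01 0 1"

```text
time: 4.23
tool_pos: [529.9, -101.5, 189.5]
tcp_rot: [180.0, -0.1, -178.4]
ft_force: [-1.4, -1.3, 2.5]
finger_gap: 0.2
grip_force: 1.2
```

Request:
apply_moves --series "0 0 0.015 0 1;0 0 0.015 0 1;0 0 0.01 0 1;0 0 0.005 0 1;0 0 0 0 1"

```text
time: 4.65
tool_pos: [530.3, -101.5, 176.9]
tcp_rot: [180.0, -0.0, -178.4]
ft_force: [0.2, 0.0, -1.0]
finger_gap: -0.2
grip_force: 0.0
```

Request:
apply_moves --series "0 0 0.007 0 1;0 0 0.007 0 1;0 0 0.003 0 1;0 0 0 0 1"

```text
time: 4.98
tool_pos: [530.5, -101.5, 172.1]
tcp_rot: [180.0, 0.0, -178.4]
ft_force: [-1.2, 0.0, 0.1]
finger_gap: -0.0
grip_force: 0.0
```

Request:
apply_moves --series "0 0 0.004 0 1;0 0 0.004 0 1;0 0 0 0 1;0 0 0 0 1"

```text
time: 5.32
tool_pos: [530.5, -101.5, 169.8]
tcp_rot: [180.0, 0.0, -178.4]
ft_force: [0.6, -0.6, 1.1]
finger_gap: -0.3
grip_force: 0.6
```

Request:
apply_moves --series "0 0 0.005 0 1;0 0 0.005 0 1;0 0 0 0 1;0 0 0 0 1"

```text
time: 5.65
tool_pos: [530.6, -101.5, 168.1]
tcp_rot: [-180.0, 0.0, -178.4]
ft_force: [-4.6, 1.7, 10.6]
finger_gap: -0.0
grip_force: 5.5
```

Request:
apply_moves --series "0 0 0.004 0 1;0 0 0 0 1;0 0 0 0 1"

```text
time: 5.9
tool_pos: [530.6, -101.5, 167.5]
tcp_rot: [-180.0, 0.1, -178.4]
ft_force: [-7.2, 1.6, 14.2]
finger_gap: -0.2
grip_force: 7.5
```

Request:
apply_moves --series "0 0 -0.05 0 1;0 0 -0.1 0 1;0 0 -0.1 0 1;0.1 0 -0.1 0 1;0.1 0 0 0 1"

```text
time: 6.32
tool_pos: [473.1, -103.9, 276.0]
tcp_rot: [-179.8, 0.4, -178.3]
ft_force: [0.6, -0.2, 2.1]
finger_gap: 0.2
grip_force: 0.0
```

```bash
python3 -c "
from h import *
plan(hw(145,0,230),2.3)
d=take('top');cv2.imwrite('pics/t1c.png',cv2.resize(d['frame'][105:265,270:435],None,fx=3.6,fy=3.6,interpolation=cv2.INTER_CUBIC))
d=take('wrist','w1.png')"
```

```text
t 6.32 tcp [ 473.1 -103.9  276. ] [-179.8    0.4 -178.3] F [ 0.6 -0.2  2.1] j [ -18.  -12.  100.    0.   92. -110.]
target [ 584.  -166.6  230. ] shares in present tool axes [-0.362 -0.219  0.156] twist total 1.565
```

View pics/w1.png

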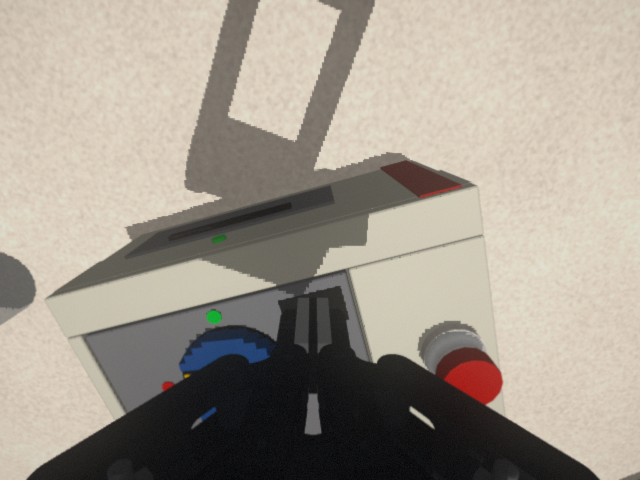

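The hatch now looks flush. The dial is partly hidden behind the fingers, around (225,360), with the green dot at (214,317) and the red dot at (168,387). Next is the top view.

View pics/t1c.png

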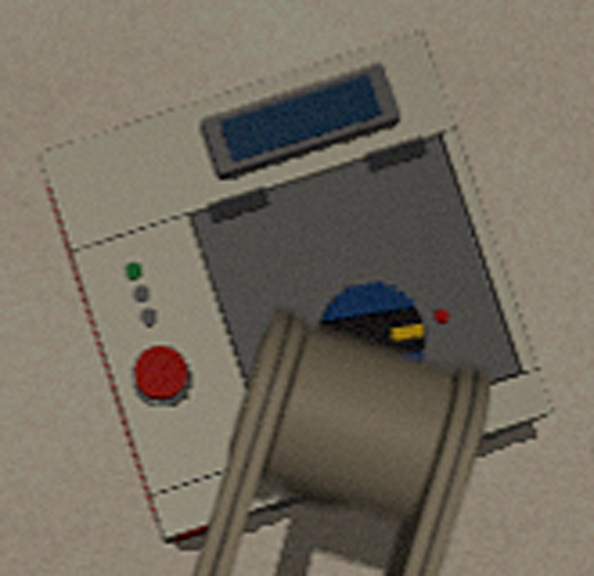

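The hatch is shut and flush. The yellow mark is at crop (407,332) and the red dot at (442,317).

```bash
python3 -c "
from h import *
d=np.load('last_top.npz')
hub=hw(145,0,174); m=ray(d,*crop(407,332),175); rd=ray(d,*crop(442,317),170)
v=m-hub; print('mark',m.round(1),'r',np.hypot(*v[:2]),'cam deg',YA-90-np.degrees(np.arctan2(v[1],v[0])))
l=R.from_euler('z',-YA,degrees=True).apply(rd-A);print('red dot local',l)
u,vv=map(round,crop(407,332));print(pt(d,u,vv))
for c in (10,12.5,15):
  a=np.radians(YA-90-c);print(c,hub[:2]+30*np.array([np.cos(a),np.sin(a)]))
plan(np.array([m[0],m[1],215]),YA-13+180)
"
```

```text
mark [ 589.4 -195.9  175. ] r 29.85903729020949 cam deg 6.287378006306156
red dot local [ -64.81950747 -107.26002787  170.        ]
[ 589.7521217  -195.44331979  177.56644586]
10 [ 587.53278257 -196.35540943]
12.5 [ 586.23002533 -196.4819982 ]
15 [ 584.9229863 -196.551641 ]
t 6.42 tcp [ 469.  -103.4  271.4] [-1.799e+02  1.000e-01 -1.784e+02] F [ 0.9  0.4 -0.5] j [ -19.  -12.  100.   -0.   92. -110.]
target [ 589.4 -195.9  215. ] shares in present tool axes [-0.392 -0.319  0.189] twist total -0.019
```

Request:
apply_moves --series "-0.1 -0.08 0 -0.02 1;-0.1 -0.08 0 -0.02 1;-0.1 -0.08 0 0 1;-0.09 -0.08 0.05 0 1;0 0 0.1 0 1"

```text
time: 6.83
tool_pos: [600.7, -194.1, 225.7]
tcp_rot: [-179.8, 0.3, -173.9]
ft_force: [1.3, 0.4, 0.1]
finger_gap: -0.6
grip_force: 0.0
```

Request:
apply_moves --series "0 0 0 0 1;0 0 0 0 1"

```text
time: 7.0
tool_pos: [593.4, -189.1, 221.4]
tcp_rot: [179.8, -0.4, -173.8]
ft_force: [-0.7, -0.2, 0.6]
finger_gap: 0.0
grip_force: 0.0
```

```bash
python3 -c "
from h import *
plan(np.array([588,-196,177]),186.8)
d=take('wrist','w2.png')"
```

```text
t 7.0 tcp [ 593.4 -189.1  221.4] [ 179.8   -0.4 -173.8] F [-0.7 -0.2  0.6] j [ -22.   12.   82.    0.   87. -119.]
target [ 588 -196  177] shares in present tool axes [ 0.02  -0.021  0.148] twist total -0.005
```

View pics/w2.png

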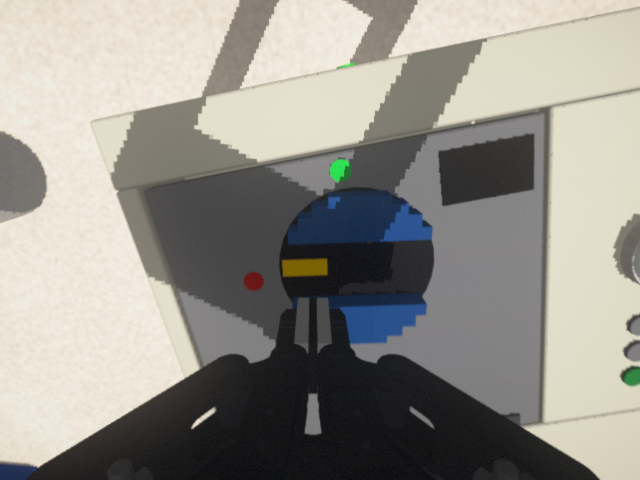

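The mark is at (305,267), with slot edges near rows 243 and 294 and nearly parallel to tool y. The fingertips sit behind the slot, near (312,300) but higher up. I'll locate the mark.

```bash
python3 -c "
from h import *
d=np.load('last_wrist.npz')
for q in [(305,267),(325,260),(292,268),(292,246),(430,240),(292,295),(425,293),(370,265)]: print(q,ray(d,*q,175 if q[1]>250 and q[1]<290 else 188).round(1),pt(d,*q).round(1))
"
```

```text
(305, 267) [ 589.3 -193.   175. ] [ 589.4 -192.9  174.9]
(325, 260) [ 583.8 -181.9  175. ] [ 583.7 -181.9  175.1]
(292, 268) [ 590.7 -200.4  175. ] [ 590.8 -200.4  174.8]
(292, 246) [ 572.6 -201.3  188. ] [ 577.7 -201.6  173.7]
(430, 240) [ 561.6 -129.3  188. ] [ 565.7 -123.9  174.2]
(292, 295) [ 601.4 -198.8  188. ] [ 608.5 -198.9  174.3]
(425, 293) [ 592.4 -125.4  188. ] [ 600.9 -117.9  169.8]
(370, 265) [ 584.1 -155.6  175. ] [ 584.6 -155.3  173.8]
```

Request:
apply_moves --series "0.014 -0.014 0.03 0 1;0 0 0.04 0 1;0 0 0.04 0 1;0 0 0.03 0 1;0 0 0 0 1"

```text
time: 7.47
tool_pos: [589.7, -193.7, 180.1]
tcp_rot: [179.9, -0.2, -173.8]
ft_force: [-0.7, 0.4, -1.2]
finger_gap: -0.2
grip_force: 0.0
```

```bash
python3 -c "
from h import *
plan(np.array([589.3,-193,177]),186.8)"
```

```text
t 7.47 tcp [ 589.7 -193.7  180.1] [ 179.9   -0.2 -173.8] F [-0.7  0.4 -1.2] j [ -23.   12.   85.    0.   83. -119.]
target [ 589.3 -193.   177. ] shares in present tool axes [0.001 0.002 0.01 ] twist total -0.005
```

Request:
apply_moves --series "0 0 0.008 0 1;0.012 0 0 0 1;0.012 0 0 0 1;0 0 0 0 1"

```text
time: 7.8
tool_pos: [583.9, -195.5, 181.3]
tcp_rot: [-180.0, 0.0, -173.8]
ft_force: [-0.6, 0.4, 0.8]
finger_gap: -0.1
grip_force: 0.0
```

Request:
apply_moves --series "0.01 0.003 0 0.052 1;0.01 0.003 0 0.052 1;0.01 0.003 0 0.052 1;0.01 0.003 0 0.052 1;0 0 0 0 1"

```text
time: 8.22
tool_pos: [572.8, -191.5, 181.7]
tcp_rot: [-180.0, 0.1, 162.1]
ft_force: [1.2, -1.2, -0.1]
finger_gap: -0.4
grip_force: 0.5
```

```bash
cat >> h.py <<'E'
def dial():
    s=sense(); t=s['tool_pos']; h=hw(145,0,174); v=t-h; y=s['tcp_rot'][2]%360
    M=R.from_euler('xyz',s['tcp_rot'],degrees=True).as_matrix()
    print('t',s['time'],'tool offset from hub in tool axes',(v@M).round(1),'z',t[2].round(1),'cam if aligned',round(YA+180-y,1),'F tool',(s['ft_force']@M).round(1),'Mz',s['wrist_torque'].round(2),'j6',s['joint_pos'][5].round(0))
E
python3 -c "
from h import *
dial()"
```

```text
t 8.2167 tool offset from hub in tool axes [  3.  -27.2  -7.7] z 181.7 cam if aligned 34.7 F tool [-1.5 -0.8  0.1] Mz [-0.12 -0.17 -0.03] j6 -95.0
```

Request:
apply_moves --series "0.012 0 0.006 0 1;0.012 0.001 0.004 0.05 1;0.01 0.001 0 0.05 1;0.01 0.001 0 0.05 1;0 0 0 0 1"

```text
time: 8.63
tool_pos: [561.7, -185.0, 178.7]
tcp_rot: [179.9, 0.2, 145.1]
ft_force: [4.1, 1.4, 0.6]
finger_gap: 0.2
grip_force: 1.9
```

```bash
python3 -c "
from h import *
dial()
d=take('wrist','w3.png')"
```

```text
t 8.6333 tool offset from hub in tool axes [  7.6 -27.9  -4.8] z 178.7 cam if aligned 51.7 F tool [-2.6  3.5 -0.6] Mz [ 0.08 -0.8   0.01] j6 -78.0
```

View pics/w3.png

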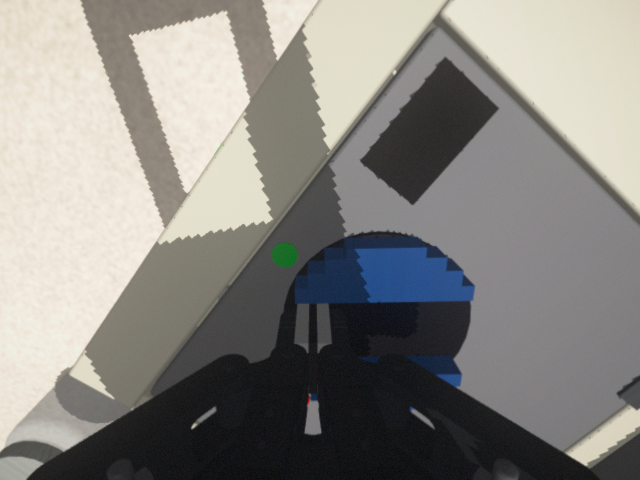

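The dial turns with the finger: the slot's front wall at row 302 is parallel to tool y and in contact with it, and the green dot is at (285,255). I'll carry on round.

Request:
apply_moves --series "0.011 0.003 0 0.05 1;0.011 0.003 0 0.05 1;0.011 0.003 0 0.05 1;0.011 0.003 0 0.05 1;0 0 0 0 1"

```text
time: 9.1
tool_pos: [554.8, -173.8, 178.6]
tcp_rot: [179.8, 0.2, 122.1]
ft_force: [4.3, -1.3, 0.1]
finger_gap: 0.0
grip_force: 1.8
```

```bash
python3 -c "
from h import *
dial()"
```

```text
t 9.1 tool offset from hub in tool axes [  9.4 -28.5  -4.7] z 178.6 cam if aligned 74.7 F tool [-3.4  2.9 -0.1] Mz [-0.26 -0.67 -0.04] j6 -55.0
```

Some 15° remain to the stop.

Request:
apply_moves --series "0.01 0.004 0 0.05 1;0.01 0.004 0 0.05 1;0.01 0.003 0 0.03 1;0 0 0 0 1;0 0 0 0 1"

```text
time: 9.52
tool_pos: [553.4, -165.5, 178.7]
tcp_rot: [179.9, 0.2, 107.5]
ft_force: [5.1, -4.9, 0.7]
finger_gap: -0.0
grip_force: 3.2
```

```bash
python3 -c "
from h import *
dial()"
```

```text
t 9.5167 tool offset from hub in tool axes [ 10.2 -28.8  -4.8] z 178.7 cam if aligned 89.3 F tool [-6.2  3.4 -0.7] Mz [-0.89 -0.78 -0.07] j6 -39.0
```

Request:
apply_moves --series "0.008 0 0 0 1;0.008 0 0 0 1;0 0 0 0 1;0 0 0 0 1"

```text
time: 9.85
tool_pos: [553.4, -164.9, 179.9]
tcp_rot: [179.8, 0.6, 107.5]
ft_force: [11.1, -21.2, -1.4]
finger_gap: -0.0
grip_force: 11.8
```

```bash
python3 -c "
from h import *
dial()"
```

```text
t 9.85 tool offset from hub in tool axes [ 10.7 -28.6  -6.1] z 179.9 cam if aligned 89.3 F tool [-23.5   4.3   1.6] Mz [-3.57 -1.73 -0.07] j6 -39.0
```

It hit the stop: 23 N with no motion. I'll back off to mid-slot, lift and retreat.

Request:
apply_moves --series "-0.02 0 0 0 1;-0.015 0 0 0 1;0 0 -0.06 0 1;0 0 -0.1 0 1;0 0 -0.12 0 1"

```text
time: 10.27
tool_pos: [552.1, -168.8, 259.2]
tcp_rot: [-179.7, -0.3, 107.5]
ft_force: [0.8, 0.6, -0.1]
finger_gap: 0.1
grip_force: 0.0
```

Request:
apply_moves --series "0 -0.12 -0.05 0 1;0 -0.12 0 0 1;0 -0.12 0 0 1;0 -0.08 0 0 1;0 0 0 0 1"

```text
time: 10.68
tool_pos: [424.8, -209.9, 276.7]
tcp_rot: [-179.9, -0.0, 107.4]
ft_force: [-0.5, -0.1, 0.2]
finger_gap: -0.3
grip_force: 0.0
```

```bash
python3 -c "
from h import *
dial()
d=take('top');f=cv2.resize(d['frame'][105:265,270:435],None,fx=2.5,fy=2.5,interpolation=cv2.INTER_CUBIC)
w=take('wrist')['frame'];cv2.imwrite('pics/f.png',np.hstack([f,cv2.resize(w,(380,400))]))"
```

```text
t 10.6833 tool offset from hub in tool axes [   6.3 -165.  -102.4] z 276.7 cam if aligned 89.4 F tool [ 0.  -0.5 -0.2] Mz [ 0.04 -0.01  0.02] j6 -50.0
```

View pics/f.png

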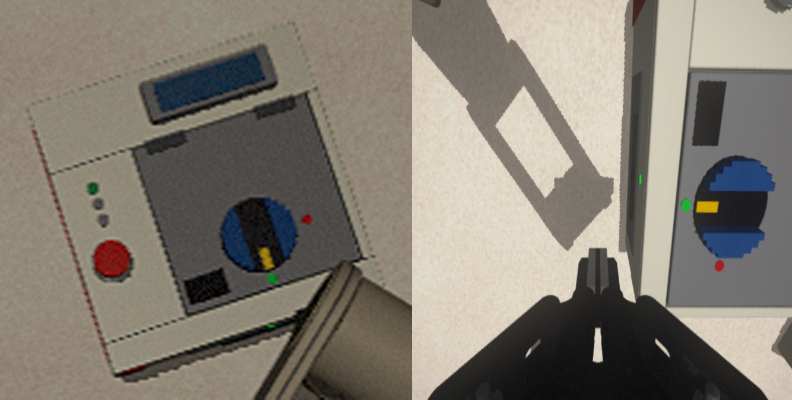

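The yellow mark (left pane 266,260; right pane 707,207) points at the green dot, the hatch is flush and the pot is undisturbed.

```bash
python3 -c "
from bench import hand_in
print(hand_in())"
```

```text
the job is handed in; nothing more can be done
None
```

The hatch is pushed fully shut, the fastener is turned clockwise to its stop with the yellow mark at the green dot, and the job is handed in at about 10.7 s; no verdict came back.

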